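# Scan the jar, then show the tasting dish to the scanner without losing its praline

## Task

First turn the brown jar on its spot so that its bar-code label faces the black counter scanner, and let go of it. Then lift the white tasting dish by the wooden grip on its arch, clear of the counter by at least 5 cm, and only in the air turn it about a quarter turn, level, so that the blue flag on its rim, with the bar code on its outer side, faces the scanner too, with the loose golden praline ball staying in the middle. Finish while holding the dish there, still and level, well clear of everything else, and leave the bell and the ribbon spools alone.

Things in the scene. Friction and masses are not known exactly. Their poses are not given: they have to be found in the camera images.
- scanner: black counter scanner, fixed: 60 mm deep, 100 mm wide, 118 mm high on a round foot. Origin under its centre on the counter; its dark window with a red line faces its own -x. It is on the far side of the jar and the dish.
- scanner_window (a point): centre of the scanner's dark window, 80 mm above the counter. The jar and the dish must face this point, seen from above.
- jar_centre (a point): centre of the upright brown jar with a black lid, 52 mm in diameter, 90 mm high, about 0.22 kg; the point is 45 mm above its foot. Its z axis is up its axis; its x axis points out through the middle of the white bar-code label. A white seal strip 10 mm wide runs from the lid's centre over the edge down to the label, so it can be seen from above which way the label faces.
- dish_grip (a point): centre of the dark wooden grip on top of the dish's arch, 112 mm above the dish's foot: the grip is 14 mm thick along its x, 50 mm long along its y and 22 mm high. Straight above the dish's centre. z is up out of the dish, x points from the centre to the blue flag.
- dish_centre (a point): middle of the dish's inner floor, 8 mm above its foot, with the dish's axes. White round dish, 124 mm across, 21 mm high, shallow cone inside (rising about 14 degrees, nearly flat in the innermost 9 mm), 0.26 kg. A brass arch of 3 mm radius rises from the rim at +y and -y (129 mm apart) to the grip. A blue flag 34 mm wide stands on the rim at +x, up to 43 mm above the foot, with a white bar-code card on its outer side; it is the only blue part.
- dish: the same dish; origin under the middle of its foot, same axes as dish_centre (x to the flag, z up).
- praline_centre (a point): centre of the golden foil ball, 28 mm in diameter, 20 g, loose in the middle of the dish; at rest it is 14 mm above dish_centre. It rolls if the dish is tilted or jerked.
- jar: the same jar; origin under the middle of its foot, same axes as jar_centre (x out through the label, z up).
- praline: the same golden ball; origin at its centre.
- red_spool: loose red ribbon spool, 68 mm across, 26 mm high, to be left alone; origin under its centre.
- green_spool: loose green ribbon spool, 72 mm across, 34 mm high, to be left alone; origin under its centre.
- bell: loose reception bell, 85 mm across, 59 mm high, to be left alone; origin under its centre.
Not all that is in view belongs to the job. What is meant by the scanner is not turquoise, and is the larger of those in its own colour.

How it is judged:
On the way, in this order (a step that is already met when the one before it is completed fails the run):
1. the jar's label faces the scanner, the jar stands upright and is let go (x of scanner_window in the frame of jar above 0.03 m and y of scanner_window in the frame of jar between -0.04 and 0.04 m and angle between jar's own z axis and vertical below 0.1 rad and height (world z) of jar below 0.01 m and distance of jar from where it was at the start of the episode below 0.025 m and contact force between the fingers and jar below 0.1 N), for 0.2 s.
2. the dish is lifted level off the counter with the ball in the middle, its flag not yet facing the scanner (height (world z) of dish above 0.03 m and angle between dish's own z axis and vertical below 0.14 rad and horizontal distance between praline_centre and dish_centre below 0.015 m and contact force between the fingers and dish above 1 N and (y of scanner_window in the frame of dish above 0.06 m or y of scanner_window in the frame of dish below -0.06 m)), for 0.1 s.
3. the held dish has been turned so that its flag faces the scanner, level, ball in the middle (x of scanner_window in the frame of dish above 0.03 m and y of scanner_window in the frame of dish between -0.04 and 0.04 m and height (world z) of dish above 0.04 m and angle between dish's own z axis and vertical below 0.1 rad and horizontal distance between praline_centre and dish_centre below 0.012 m and z of praline_centre in the frame of dish between 0.015 and 0.03 m and contact force between the fingers and dish above 1 N and linear speed of dish below 0.03 m/s and angular speed of dish below 0.2 rad/s and contact force between dish and scanner below 0.1 N and contact force between dish and jar below 0.1 N and contact force between dish and bell below 0.1 N and contact force between dish and red_spool below 0.1 N and contact force between dish and green_spool below 0.1 N), for 0.2 s.
At the end, for the whole second after the job is handed in: Jar upright, let go, within 25 mm of its start. Dish held level (0.1 rad), at rest, foot over 40 mm up, touching nothing else; ball within 12 mm of its centre. Seen from above, lines straight out of the label and of the flag pass within 40 mm of the window's centre (all of step 1 and all of step 3); the arm keeps its last pose, push and grip.
It fails at once if the ball rolls more than 25 mm from the middle of the dish (horizontal distance between praline_centre and dish_centre above 0.025 m).
It fails at once if the dish is tilted more than 0.25 rad (angle between dish's own z axis and vertical above 0.25 rad).
It fails at once if the jar is tipped more than 0.3 rad (angle between jar's own z axis and vertical above 0.3 rad).
It fails at once if a bystander (bell or ribbon spool) is moved more than 20 mm (distance of any of bell, red_spool, green_spool from where it was at the start of the episode above 0.02 m).
It also fails if it takes over 64 s, if anything falls off the work surface, if the arm or the gripper's body presses on something with over 40 N, if the wrist force passes 120 N, or if a joint passes its speed limit or range.

## Robot

A 6-joint arm with a two-finger parallel gripper is mounted at the origin on a cart in front of the work surface, level with it; the furniture and walls round the work are solid. World frame = base frame: x ahead of the robot, y to its left, z up, the work surface at z = 0. Lengths are in m, angles in rad, forces in N, time in s.
With the tool pointing down it reaches from about 0.25 to 0.775 m from the base axis. Payload 4 kg.
Tool frame: the origin (TCP) lies at the very end of the fingers, on their centre line; the grasp point (between the pads) lies 19 mm behind it (robot.pinch_z is the distance from the TCP to the grasp point, in m); z points along the fingers, y is the line along which they close (so a half turn about z gives the same grasp; the last joint's range is limited). The gripper opens to 94 mm and grips with 3 to 60 N. Pads are 16 mm wide; open, the fingers measure 119 mm over their backs; the gripper's body (75 mm by 177 mm) begins 78 mm behind the grasp point.
Start: joints at [-1.248, 0.087, 1.371, -0, 1.684, -0.103], TCP at [0.227, -0.501, 0.186] pointing down, gripper open.
Joint ranges: [-3.1, 3.1], [-0.76, 2.03], [0.27, 2.55], [-1.08, 4.22], [0.17, 2.65], [-2.57, 2.57]. Speed limits (rad/s): [2.79, 2.79, 3.14, 3.14, 3.14, 3.14].

## Interface

Orientations are given as [roll, pitch, yaw] about the fixed x, y, z axes, in that order (R = Rz(yaw) Ry(pitch) Rx(roll)).
In Python, from bench import robot gives the robot as it stands.
- The arm moves only by the tool arm_command, never from a script. Its argument "targets" is one flat list of numbers, 7 for each row, row after row: the turn, a rotation vector about the tool's x, y, z in degrees, then the shift along the tool's x, y, z in mm, then the closure, from -1 (fully open) to 1 (shut). In form: [ax, ay, az, x, y, z, hand, ax, ay, az, x, y, z, hand, ...]. A call has 1 to 20 rows; each row is the pose to reach, as a shift and turn from the pose commanded when the call began, along the tool's axes at that moment; what a row does not reach only later rows make up. A row lasts 1/10 s, in which the tool goes at most 50 mm and 8.59 degrees, less where a joint would pass 70% of its speed; a pose out of reach is approached as far as the arm can. A call with a gripper value outside its range is refused whole. The fingers move at their own pace and stop on an object; the grip force is fixed at half the most. Time passes only in rows, so rows that repeat a pose let the fingers close. It gives the time, the measured TCP pose, the force, the opening and the grip force at its end, in the units of the state.
- robot.get_obs(): the state, without advancing time (a new reading comes with each control period).
- robot.snapshot(name): name is "scene" or "top" or "wrist"; returns a dict with "color" (480x640x3 uint8, red, green, blue), "range_z" (480x640 float32, m along the optical axis (not along the pixel's ray), 0 where there is no reading), "fx", "fy", "cx", "cy" (pixels), "T" (4x4, takes a point from camera to world coordinates); the wrist camera has in their place "T_tool_cam" (4x4, takes a point from camera to tool coordinates, whose origin is the TCP and whose axes are the flange's). Camera axes: x right, y down, z forward; pixel columns grow to the right and rows downward; lengths in m; the calibration is good to about 2 mm. A picture is of the moment at which its call begins: read the wrist's pose just before it.
- robot.close_job(): hands the job in; it is judged then, once.
The state is a dict: "time": time; "joint_positions": joint angles; "qvel": joint speeds; "joint_torque": joint torques, N m; "tool_pos": TCP position; "ee_rot": TCP orientation; "wrist_force": force on the tool from outside, world axes, zero at the start; "wrist_torque": the same for the moment, N m; "width": finger opening in m; "finger_force": force on a finger pad.
Only numpy, scipy, OpenCV 4.12 (cv2) and the standard library are available. Lean on these libraries where they do the work, as an engineer would, in place of code of your own. Each camera call takes 0.05 s, during which the arm holds its last target. There are 200 camera calls.

## Working session

There is one attempt and no reset: what is moved stays moved. The work goes in short steps, Python scripts to look and compute and a tool call to move; the robot and the scene stay as the last step left them, time stands still between calls to the robot, and variables do not carry over. Pictures are saved under pics/ and viewed, at most 10 in all, crops included, and the job is handed in when it is done.

Besides the shell and the picture viewer there is one more tool, called after "Emit:" in YAML: its name, and indented under it one key for each argument. arm_command: Moves the arm, as the interface text tells. Its arguments: {"type":"object","properties":{"targets":{"type":"array"}},"required":["targets"]}

```bash
mkdir -p pics; cat > h.py <<'E'
from bench import robot
import numpy as np, cv2
from scipy.spatial.transform import Rotation as R
def snap(n):
    o=robot.get_obs(); s=robot.snapshot(n)
    if n=='wrist':
        T=np.eye(4); T[:3,:3]=R.from_euler('xyz',o['ee_rot']).as_matrix(); T[:3,3]=o['tool_pos']
        s['T']=T@s['T_tool_cam']
    np.savez(''+n+'.npz',**s); return s
def load(n): return dict(np.load(''+n+'.npz'))
def cloud(s):
    z=s['range_z']; v,u=np.mgrid[:480,:640]
    p=np.stack([(u-s['cx'])/s['fx']*z,(v-s['cy'])/s['fy']*z,z],-1)
    return p@s['T'][:3,:3].T+s['T'][:3,3]
def save(img,f): cv2.imwrite('pics/'+f,cv2.cvtColor(img,cv2.COLOR_RGB2BGR))
E
python3 - <<'E'
from h import *
print(robot.get_obs())
for n in('top','scene'):
    s=snap(n); save(s['color'],n+'1.png'); print(s['T'])
E
```

```text
{'time': 0.0, 'joint_positions': array([-1.24811092e+00,  8.79284082e-02,  1.37223757e+00,  1.01259603e-05,
        1.68360794e+00, -1.03098111e-01]), 'qvel': array([-0.00061129,  0.00113988, -0.00125612, -0.0005097 , -0.00143872,
        0.00095793]), 'joint_torque': array([ 1.78516011e-04, -3.40176702e+01, -3.02427471e+01,  7.17174145e-02,
        3.31796031e-02, -1.77820466e-04]), 'tool_pos': array([ 0.22697991, -0.50032755,  0.18432724]), 'ee_rot': array([-3.13942401e+00, -2.34496066e-04,  4.25784388e-01]), 'wrist_force': array([-0.31313207,  1.13580352, -0.48741687]), 'wrist_torque': array([-0.05697003, -0.04672941,  0.05254459]), 'finger_force': 0.0, 'width': 0.09401300479266146}
[[ 0.02691442 -0.98885377  0.14643711  0.43227982]
 [-0.99956499 -0.02485488  0.01587628  0.24481018]
 [-0.01205964 -0.14680071 -0.98909257  0.95954126]
 [ 0.          0.          0.          1.        ]]
[[-0.63630235 -0.49359258  0.59286228 -0.00361666]
 [-0.77143483  0.40987382 -0.48671527  0.69607064]
 [-0.00275968 -0.76705268 -0.64157818  0.69686746]
 [ 0.          0.          0.          1.        ]]
```

View pics/top1.png

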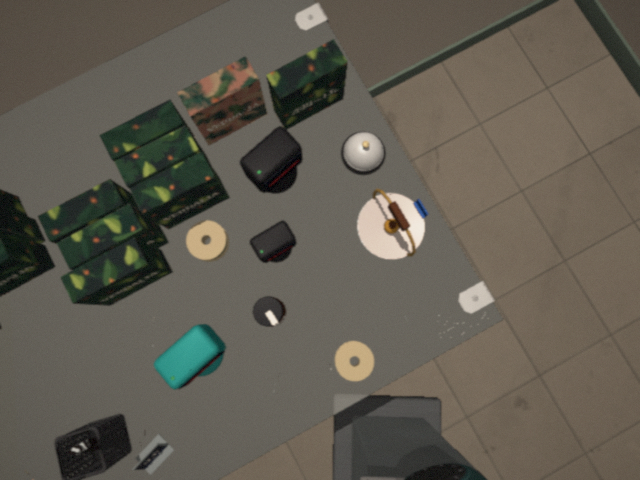

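View pics/scene1.png

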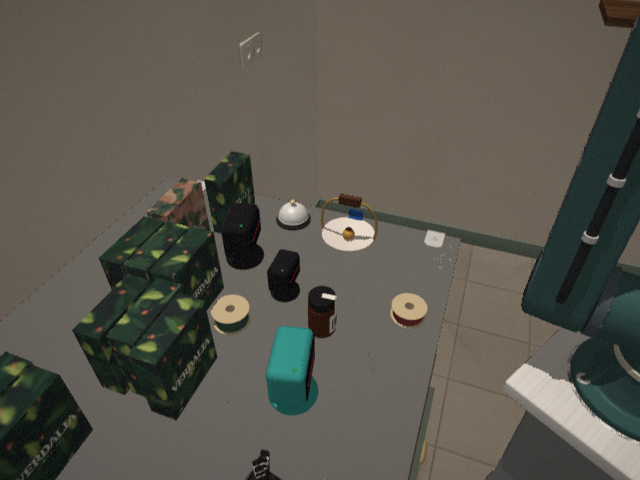

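The top view shows three scanners: a large black one at (272,160), a small black one at (272,240) and a turquoise one at (190,356). The large black one fits, being the larger of the two in black. The jar is at (268,310), with its strip pointing to about (273,318). The dish is at (392,226) with its flag at (420,209), the bell at (363,152), and the spools at (206,240) and (354,361). Next I measure these and confirm with a crop.

```bash
python3 - <<'E'
from h import *
s=load('top'); P=cloud(s); c=s['color'].astype(int)
def st(n,u0,u1,v0,v1,zmin,zmax=.3,m=None):
    q=P[v0:v1,u0:u1]; k=(q[...,2]>zmin)&(q[...,2]<zmax)
    if m is not None:k&=m[v0:v1,u0:u1]
    x=q[k]; r=cv2.minAreaRect((x[:,:2]*1000).astype(np.float32))
    print(n,len(x),x.mean(0).round(4),'med',np.median(x,0).round(4),'rect',np.round(r[0],0),np.round(r[1],0),round(r[2],1))
print('tbl',P[330,300],P[120,330],P[280,380])
st('scan top',235,310,120,200,.10)
st('small',245,300,215,265,.06)
st('jar top',245,295,290,335,.08)
w=c.min(-1)>150
st('strip',245,295,290,335,.08,m=w)
st('strip all',245,295,290,335,.01,m=w)
b=(c[...,2]>c[...,0]+50)&(c[...,2]>c[...,1]+30)
st('flag',400,440,190,230,.02,m=b)
st('grip',370,420,180,260,.105)
st('arch',370,420,180,260,.05)
st('dish',350,435,185,265,.012,.03)
st('ball',375,405,212,240,.026,.05)
st('bell',335,390,125,180,.02)
st('spoolR',330,380,335,385,.015)
st('spoolG',180,232,215,265,.015)
for n,(u0,u1,v0,v1) in {'tq':(150,235,315,400)}.items(): st(n,u0,u1,v0,v1,.03)
a=cv2.resize(s['color'][110:340,225:295],None,fx=2.6,fy=2.6,interpolation=2)
b2=cv2.resize(s['color'][180:270,345:440],None,fx=5,fy=5,interpolation=2)
out=np.zeros((600,680,3),np.uint8); out[:a.shape[0],:a.shape[1]]=a; out[:b2.shape[0],200:200+b2.shape[1]]=b2; save(out,'crop1.png')
E
```

```text
tbl [0.40716768 0.27394529 0.00075973] [0.80804324 0.2278991  0.00160949] [0.50190315 0.12929311 0.00108107]
scan top 2069 [0.6978 0.3279 0.1158] med [0.6973 0.3279 0.1168] rect [701. 329.] [ 64. 100.] 44.4
small 1131 [0.5579 0.322  0.0839] med [0.5577 0.322  0.0849] rect [560. 323.] [46. 73.] 33.0
jar top 707 [0.4389 0.3254 0.0895] med [0.4389 0.3255 0.0895] rect [438. 326.] [48. 50.] 1.4
strip 90 [0.4286 0.3195 0.0902] med [0.4286 0.3197 0.0903] rect [429. 320.] [24. 10.] 34.6
strip all 90 [0.4286 0.3195 0.0902] med [0.4286 0.3197 0.0903] rect [429. 320.] [24. 10.] 34.6
flag 110 [0.6324 0.06   0.0304] med [0.6324 0.0601 0.0271] rect [632.  60.] [31.  8.] 28.4
grip 403 [0.5995 0.1133 0.1182] med [0.5991 0.1135 0.121 ] rect [601. 112.] [95. 15.] 31.5
arch 506 [0.5981 0.1124 0.1117] med [0.5984 0.1129 0.119 ] rect [600. 112.] [132.  15.] 31.5
dish 2550 [0.6001 0.1124 0.0179] med [0.5994 0.115  0.0177] rect [601. 112.] [122. 122.] 64.9
ball 124 [0.5994 0.1122 0.0305] med [0.5993 0.1121 0.0305] rect [600. 112.] [22. 23.] 57.8
bell 1083 [0.7381 0.1644 0.0364] med [0.7374 0.1649 0.0368] rect [742. 163.] [69. 69.] 0.1
spoolR 1123 [0.3568 0.1755 0.0256] med [0.3566 0.1752 0.0256] rect [357. 175.] [66. 67.] 1.6
spoolG 1214 [0.5657 0.4488 0.0331] med [0.5659 0.449  0.0335] rect [574. 451.] [93. 72.] 22.4
tq 2700 [0.3646 0.4456 0.1115] med [0.3647 0.4452 0.1163] rect [362. 451.] [ 63. 101.] 43.5
```

View pics/crop1.png

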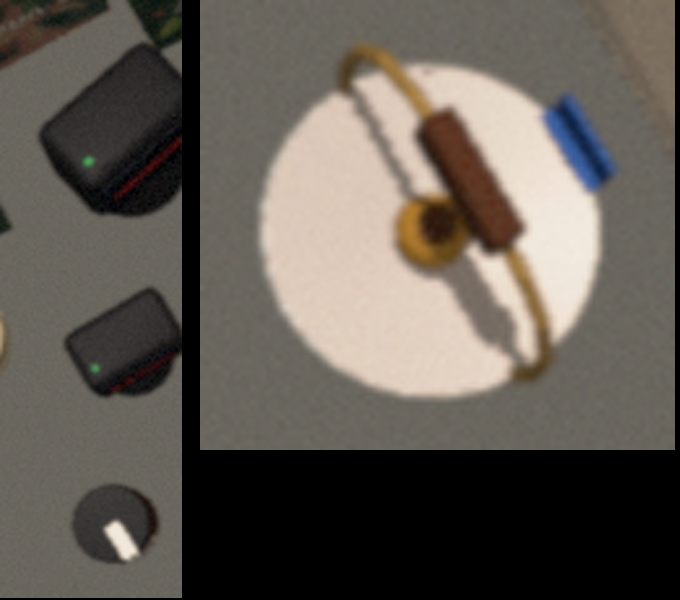

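The crop confirms the larger black scanner, with its green LED and red line facing the lower right. The jar's strip points down-right, away from the scanner, and the dish's flag is at its upper right. I'm moving above the jar at the present yaw.

Emit:
arm_command:
  targets: [0, 0, 0, 13, -17, 0, -1, 0, 0, 0, 32, -40, 0, -1, 0, 0, 0, 59, -73, 0, -1, 0, 0, 0, 88, -110, 0, -1, 0, 0, 0, 117, -146, 0, -1, 0, 0, 0, 147, -183, 0, -1, 0, 0, 0, 176, -219, 0, -1, 0, 0, 0, 206, -256, 0, -1, 0, 0, 0, 235, -293, 0, -1, 0, 0, 0, 264, -329, 0, -1, 0, 0, 0, 294, -366, 0, -1, 0, 0, 0, 323, -402, 0, -1, 0, 0, 0, 352, -439, 0, -1, 0, 0, 0, 382, -475, 0, -1, 0, 0, 0, 411, -512, 0, -1, 0, 0, 0, 441, -549, 0, -1, 0, 0, 0, 470, -585, 0, -1, 0, 0, 0, 497, -618, 0, -1, 0, 0, 0, 518, -645, 0, -1, 0, 0, 0, 534, -665, 0, -1]

```text
time: 2.1
tool_pos: [0.4385, 0.3274, 0.1843]
ee_rot: [3.142, 0.002, 0.428]
wrist_force: [-0.4, -0.2, -0.2]
width: 0.0943
finger_force: 0.0
```

```bash
python3 - <<'E'
from h import *
s=snap('wrist'); o=robot.get_obs(); print(o['time'],o['tool_pos'],o['ee_rot'],o['joint_positions'].round(3))
save(s['color'],'w1.png'); P=cloud(s)
k=(P[...,2]>.08)&(P[...,2]<.1)&(np.hypot(P[...,0]-.4385,P[...,1]-.3255)<.05)
q=P[k]; print(len(q),q.mean(0),cv2.minEnclosingCircle((q[:,:2]*1000).astype(np.float32)))
w=k&(s['color'].min(-1)>140); print(w.sum(),P[w].mean(0), cv2.minAreaRect((P[w][:,:2]*1000).astype(np.float32)))
E
```

```text
2.15 [0.43887411 0.33014388 0.18377914] [-3.13911784e+00  6.77450888e-04  4.29571883e-01] [0.54  0.086 1.376 0.003 1.681 1.681]
3194 [0.43925933 0.32702341 0.09027023] ((437.1632385253906, 326.3014831542969), 25.91545295715332)
432 [0.42737216 0.31929871 0.09085901] ((426.8271179199219, 318.969970703125), (26.485383987426758, 11.038274765014648), 34.86035919189453)
```

Emit:
arm_command:
  targets: [0, 0, 0, 0, 0, 0, -1, 0, 0, 0, 0, 0, 0, -1, 0, 0, 0, 0, 0, 15, -1, 0, 0, 0, 0, 0, 40, -1, 0, 0, 0, 0, 0, 70, -1, 0, 0, 0, 0, 0, 100, -1, 0, 0, 0, 0, 0, 122, -1, 0, 0, 0, 0, 0, 134, -1, 0, 0, 0, 0, 0, 138, -1, 0, 0, 0, 0, 0, 138, -1, 0, 0, 0, 0, 0, 138, -1, 0, 0, 0, 0, 0, 138, 1, 0, 0, 0, 0, 0, 138, 1, 0, 0, 0, 0, 0, 138, 1, 0, 0, 0, 0, 0, 138, 1, 0, 0, 0, 0, 0, 138, 1, 0, 0, 0, 0, 0, 138, 1, 0, 0, 0, 0, 0, 138, 1, 0, 0, 0, 0, 0, 138, 1, 0, 0, 0, 0, 0, 138, 1]

```text
time: 4.15
tool_pos: [0.4387, 0.3256, 0.0475]
ee_rot: [-3.141, -0.0, 0.426]
wrist_force: [0.0, 1.3, 0.8]
width: 0.0493
finger_force: 30.0
```

Emit:
arm_command:
  targets: [0, 0, -4, 0, 0, 0, 1, 0, 0, -11, 0, 0, 0, 1, 0, 0, -19, 0, 0, 0, 1, 0, 0, -27, 0, 0, 0, 1, 0, 0, -35, 0, 0, 0, 1, 0, 0, -43, 0, 0, 0, 1, 0, 0, -51, 0, 0, 0, 1, 0, 0, -59, 0, 0, 0, 1, 0, 0, -67, 0, 0, 0, 1, 0, 0, -75, 0, 0, 0, 1, 0, 0, -83, 0, 0, 0, 1, 0, 0, -91, 0, 0, 0, 1, 0, 0, -99, 0, 0, 0, 1, 0, 0, -107, 0, 0, 0, 1, 0, 0, -115, 0, 0, 0, 1, 0, 0, -123, 0, 0, 0, 1, 0, 0, -130, 0, 0, 0, 1, 0, 0, -136, 0, 0, 0, 1, 0, 0, -140, 0, 0, 0, 1, 0, 0, -141, 0, 0, 0, 1]

```text
time: 6.15
tool_pos: [0.4396, 0.325, 0.0475]
ee_rot: [-3.142, 0.002, 2.887]
wrist_force: [0.8, 0.6, -0.4]
width: 0.0497
finger_force: 30.0
```

Emit:
arm_command:
  targets: [0, 0, 0, 0, 0, 0, 1, 0, 0, 0, 0, 0, 0, 1, 0, 0, 0, 0, 0, 0, 1, 0, 0, 0, 0, 0, 0, -1, 0, 0, 0, 0, 0, 0, -1, 0, 0, 0, 0, 0, 0, -1, 0, 0, 0, 0, 0, 0, -1, 0, 0, 0, 0, 0, 0, -1, 0, 0, 0, 0, 0, 0, -1, 0, 0, 0, 0, 0, 0, -1, 0, 0, 0, 0, 0, -5, -1, 0, 0, 0, 0, 0, -20, -1, 0, 0, 0, 0, 0, -45, -1, 0, 0, 0, 0, 0, -75, -1, 0, 0, 0, 0, 0, -105, -1, 0, 0, 0, 0, 0, -125, -1, 0, 0, 0, 0, 0, -136, -1, 0, 0, 0, 0, 0, -140, -1, 0, 0, 0, 0, 0, -140, -1, 0, 0, 0, 0, 0, -140, -1]

```text
time: 8.15
tool_pos: [0.4382, 0.3249, 0.1861]
ee_rot: [-3.14, -0.002, 2.887]
wrist_force: [-0.5, 0.2, -0.2]
width: 0.094
finger_force: 0.0
```

```bash
python3 - <<'E'
from h import *
for n in ('wrist','top'):
    s=snap(n); o=robot.get_obs(); P=cloud(s)
    if n=='wrist': print(o['time'],o['tool_pos'],o['ee_rot'],o['joint_positions'].round(3)); save(s['color'],'w2.png')
    k=(P[...,2]>.08)&(P[...,2]<.1)&(np.hypot(P[...,0]-.4385,P[...,1]-.3255)<.05)
    q=P[k]
    if len(q)<50: continue
    c=np.array(cv2.minEnclosingCircle((q[:,:2]*1000).astype(np.float32))[0]); print(len(q),c)
    w=k&(s['color'].min(-1)>140)
    if w.sum()<10: continue
    m=P[w].mean(0)*1000;print(w.sum(),m, cv2.minAreaRect((P[w][:,:2]*1000).astype(np.float32)),np.degrees(np.arctan2(m[1]-c[1],m[0]-c[0])),'target',np.degrees(np.arctan2(308-c[1],677-c[0])))
E
```

```text
8.2 [0.43813881 0.32485948 0.18582993] [-3.13940842e+00 -2.05804517e-03  2.88665601e+00] [ 0.534  0.079  1.378 -0.     1.687 -0.782]
3154 [438.91427612 322.78799438]
439 [450.92938932 321.67238192  90.88645594] ((451.3236389160156, 321.6305236816406), (11.381298065185547, 25.914981842041016), 84.61985778808594) -5.304747381770431 target -3.554192912750303
```

The jar's label is within about 2° of the target. Next I move above the dish grip and rotate the tool to yaw 31.5°.

Emit:
arm_command:
  targets: [0, 0, 3, -5, -4, 0, -1, 0, 0, 10, -16, -12, 0, -1, 0, 0, 18, -28, -22, 0, -1, 0, 0, 26, -41, -32, 0, -1, 0, 0, 34, -53, -42, 0, -1, 0, 0, 42, -66, -52, 0, -1, 0, 0, 50, -78, -62, 0, -1, 0, 0, 58, -91, -72, 0, -1, 0, 0, 66, -104, -82, 0, -1, 0, 0, 74, -116, -91, 0, -1, 0, 0, 82, -129, -101, 0, -1, 0, 0, 90, -141, -111, 0, -1, 0, 0, 98, -154, -121, 0, -1, 0, 0, 106, -166, -131, 0, -1, 0, 0, 114, -179, -141, 0, -1, 0, 0, 122, -191, -151, 0, -1, 0, 0, 129, -202, -159, 0, -1, 0, 0, 133, -208, -164, 0, -1, 0, 0, 134, -210, -165, 0, -1, 0, 0, 134, -210, -165, 0, -1]

```text
time: 10.25
tool_pos: [0.6002, 0.1126, 0.1865]
ee_rot: [-3.141, 0.001, 0.549]
wrist_force: [-0.5, -0.2, -0.2]
width: 0.0938
finger_force: 0.0
```

Emit:
arm_command:
  targets: [0, 0, 0, 0, 0, 0, -1, 0, 0, 0, 0, 0, 0, -1, 0, 0, 0, 0, 0, 0, -1]

```text
time: 10.55
tool_pos: [0.6002, 0.1131, 0.1875]
ee_rot: [3.142, -0.0, 0.549]
wrist_force: [0.1, -0.1, -0.3]
width: 0.0941
finger_force: 0.0
```

```bash
python3 - <<'E'
from h import *
s=snap('wrist'); o=robot.get_obs(); print(o['time'],o['tool_pos'],o['ee_rot'],o['joint_positions'].round(3))
save(s['color'],'w3.png'); P=cloud(s)
k=(P[...,2]>.1)&(P[...,2]<.135)&(np.hypot(P[...,0]-.6,P[...,1]-.1125)<.027)
q=P[k]; print(len(q),q.mean(0),cv2.minAreaRect((q[:,:2]*1000).astype(np.float32)))
k=(P[...,2]>.117)&(P[...,2]<.135)&(np.hypot(P[...,0]-.6,P[...,1]-.1125)<.05)
q=P[k]; print(len(q),q.mean(0),cv2.minAreaRect((q[:,:2]*1000).astype(np.float32)))
s=snap('top');P=cloud(s)
q=P[120:200,235:310];q=q[(q[...,2]>.113)&(q[...,2]<.125)];print('scan',q.mean(0),cv2.minAreaRect((q[:,:2]*1000).astype(np.float32)))
E
```

```text
10.6 [0.60025725 0.11303454 0.18759119] [ 3.14144884e+00 -1.18449990e-04  5.48854972e-01] [ 0.093  0.223  1.212 -0.     1.706  1.115]
1421 [0.60188405 0.11436861 0.12241355] ((600.4630737304688, 113.33186340332031), (52.14839553833008, 13.934310913085938), 30.993640899658203)
1349 [0.60086043 0.11375236 0.1229345 ] ((599.6145629882812, 112.8221435546875), (50.16868591308594, 13.934310913085938), 30.993640899658203)
scan [0.70053815 0.32922323 0.11706812] ((700.9822998046875, 329.14093017578125), (57.36708068847656, 97.16154479980469), 44.301849365234375)
```

View pics/w3.png

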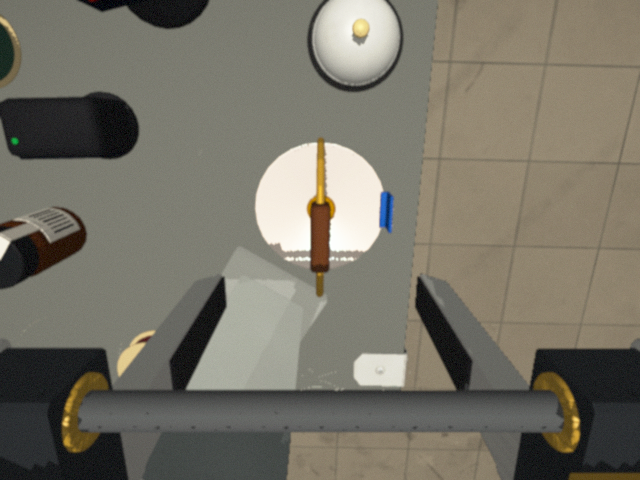

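The wrist picture shows the dish centred at (320,205), with the grip at (320,238) vertical between the fingers and the flag at (387,212). The tool is aligned, so I descend and close gently.

Emit:
arm_command:
  targets: [0, 0, 0, 0, 0, 8, -1, 0, 0, 0, 0, 0, 24, -1, 0, 0, 0, 0, 0, 44, -1, 0, 0, 0, 0, 0, 64, -1, 0, 0, 0, 0, 0, 80, -0.5, 0, 0, 0, 0, 0, 90, 0, 0, 0, 0, 0, 0, 95, 0.2, 0, 0, 0, 0, 0, 96, 0.4, 0, 0, 0, 0, 0, 96, 0.5, 0, 0, 0, 0, 0, 96, 0.55, 0, 0, 0, 0, 0, 96, 0.6, 0, 0, 0, 0, 0, 96, 0.63, 0, 0, 0, 0, 0, 96, 0.66, 0, 0, 0, 0, 0, 96, 0.69, 0, 0, 0, 0, 0, 96, 0.72, 0, 0, 0, 0, 0, 96, 0.76, 0, 0, 0, 0, 0, 96, 0.8, 0, 0, 0, 0, 0, 96, 0.9, 0, 0, 0, 0, 0, 96, 1, 0, 0, 0, 0, 0, 96, 1]

```text
time: 12.65
tool_pos: [0.6003, 0.1128, 0.0915]
ee_rot: [-3.141, -0.0, 0.548]
wrist_force: [-1.5, 0.8, -0.0]
width: 0.0136
finger_force: 30.0
```

Emit:
arm_command:
  targets: [0, 0, 0, 0, 0, 0, 1, 0, 0, 0, 0, 0, 0, 1, 0, 0, 0, 0, 0, 0, 1, 0, 0, 0, 0, 0, 0, 1]

```text
time: 13.05
tool_pos: [0.6004, 0.1127, 0.0916]
ee_rot: [-3.142, -0.0, 0.548]
wrist_force: [-0.9, 2.0, 1.7]
width: 0.0137
finger_force: 30.0
```

Emit:
arm_command:
  targets: [0, 0, 0, 0, 0, -0.5, 1, 0, 0, 0, 0, 0, -1.5, 1, 0, 0, 0, 0, 0, -3, 1, 0, 0, 0, 0, 0, -5, 1, 0, 0, 0, 0, 0, -8, 1, 0, 0, 0, 0, 0, -12, 1, 0, 0, 0, 0, 0, -17, 1, 0, 0, 0, 0, 0, -23, 1, 0, 0, 0, 0, 0, -29, 1, 0, 0, 0, 0, 0, -35, 1, 0, 0, 0, 0, 0, -42, 1, 0, 0, 0, 0, 0, -49, 1, 0, 0, 0, 0, 0, -56, 1, 0, 0, 0, 0, 0, -63, 1, 0, 0, 0, 0, 0, -70, 1, 0, 0, 0, 0, 0, -76, 1, 0, 0, 0, 0, 0, -81, 1, 0, 0, 0, 0, 0, -85, 1, 0, 0, 0, 0, 0, -88, 1, 0, 0, 0, 0, 0, -90, 1]

```text
time: 15.05
tool_pos: [0.6005, 0.1127, 0.1817]
ee_rot: [3.141, -0.0, 0.548]
wrist_force: [-0.1, -0.6, -2.9]
width: 0.0135
finger_force: 30.0
```

Emit:
arm_command:
  targets: [0, 0, 0, 0, 0, 0, 1, 0, 0, 0, 0, 0, 0, 1, 0, 0, 0, 0, 0, 0, 1]

```text
time: 15.35
tool_pos: [0.6003, 0.1126, 0.1811]
ee_rot: [-3.141, 0.001, 0.548]
wrist_force: [0.3, -0.1, -3.6]
width: 0.0137
finger_force: 30.0
```

```bash
python3 - <<'E'
from h import *
s=snap('wrist'); o=robot.get_obs(); print(o['time'],o['tool_pos'],o['ee_rot'],o['width'],o['wrist_force'],o['wrist_torque'])
save(s['color'],'w4.png'); P=cloud(s)
k=(P[...,2]>.09)&(P[...,2]<.116)&(np.hypot(P[...,0]-.6,P[...,1]-.1125)<.08)
q=P[k]; A=np.c_[q[:,:2],np.ones(len(q))]; print(len(q),q.mean(0),np.linalg.lstsq(A,q[:,2],rcond=None)[0])
E
```

```text
15.4 [0.60025767 0.11266285 0.1810778 ] [-3.14135605e+00  6.33730058e-04  5.47949474e-01] 0.013671707251219035 [ 0.12601358 -0.38415855 -2.94592962] [-0.04476024  0.03236104 -0.00772547]
16904 [0.60786311 0.11667957 0.10659553] [0.01684636 0.00801614 0.09541993]
```

View pics/w4.png

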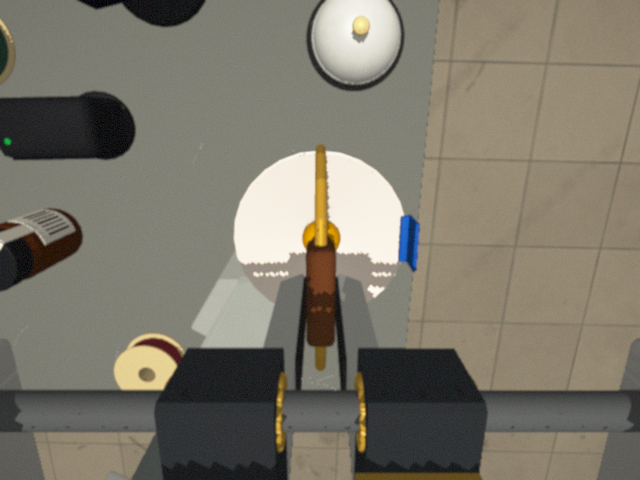

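The wrist picture shows the dish lifted level, with the ball in the middle at (321,237) and the flag at (409,242). I now turn it +127° in place, in two gentle calls.

Emit:
arm_command:
  targets: [0, 0, -0.5, 0, 0, 0, 1, 0, 0, -1.5, 0, 0, 0, 1, 0, 0, -3, 0, 0, 0, 1, 0, 0, -5, 0, 0, 0, 1, 0, 0, -8, 0, 0, 0, 1, 0, 0, -12, 0, 0, 0, 1, 0, 0, -16, 0, 0, 0, 1, 0, 0, -20, 0, 0, 0, 1, 0, 0, -25, 0, 0, 0, 1, 0, 0, -30, 0, 0, 0, 1, 0, 0, -35, 0, 0, 0, 1, 0, 0, -40, 0, 0, 0, 1, 0, 0, -45, 0, 0, 0, 1, 0, 0, -50, 0, 0, 0, 1, 0, 0, -54, 0, 0, 0, 1, 0, 0, -58, 0, 0, 0, 1, 0, 0, -61, 0, 0, 0, 1, 0, 0, -63, 0, 0, 0, 1, 0, 0, -64, 0, 0, 0, 1, 0, 0, -64, 0, 0, 0, 1]

```text
time: 17.4
tool_pos: [0.6004, 0.1126, 0.1814]
ee_rot: [-3.142, 0.0, 1.665]
wrist_force: [0.6, 0.4, -3.5]
width: 0.0138
finger_force: 30.0
```

Emit:
arm_command:
  targets: [0, 0, -0.5, 0, 0, 0, 1, 0, 0, -1.5, 0, 0, 0, 1, 0, 0, -3, 0, 0, 0, 1, 0, 0, -5, 0, 0, 0, 1, 0, 0, -8, 0, 0, 0, 1, 0, 0, -12, 0, 0, 0, 1, 0, 0, -16, 0, 0, 0, 1, 0, 0, -20, 0, 0, 0, 1, 0, 0, -25, 0, 0, 0, 1, 0, 0, -30, 0, 0, 0, 1, 0, 0, -35, 0, 0, 0, 1, 0, 0, -40, 0, 0, 0, 1, 0, 0, -45, 0, 0, 0, 1, 0, 0, -50, 0, 0, 0, 1, 0, 0, -54, 0, 0, 0, 1, 0, 0, -57, 0, 0, 0, 1, 0, 0, -60, 0, 0, 0, 1, 0, 0, -62, 0, 0, 0, 1, 0, 0, -63, 0, 0, 0, 1, 0, 0, -63, 0, 0, 0, 1]

```text
time: 19.4
tool_pos: [0.6005, 0.1127, 0.1815]
ee_rot: [-3.142, 0.0, 2.765]
wrist_force: [-0.0, -0.2, -2.2]
width: 0.0135
finger_force: 30.0
```

Emit:
arm_command:
  targets: [0, 0, 0, 0, 0, 0, 1, 0, 0, 0, 0, 0, 0, 1, 0, 0, 0, 0, 0, 0, 1, 0, 0, 0, 0, 0, 0, 1, 0, 0, 0, 0, 0, 0, 1, 0, 0, 0, 0, 0, 0, 1, 0, 0, 0, 0, 0, 0, 1, 0, 0, 0, 0, 0, 0, 1]

```text
time: 20.2
tool_pos: [0.6004, 0.1127, 0.1815]
ee_rot: [-3.142, 0.0, 2.765]
wrist_force: [-0.4, -0.0, -3.3]
width: 0.0138
finger_force: 30.0
```

```bash
python3 - <<'E'
from h import *
s=snap('wrist'); o=robot.get_obs(); print(o['time'],o['tool_pos'],o['ee_rot'],o['width'],abs(o['qvel']).max())
t=snap('scene'); save(np.hstack([cv2.resize(s['color'],(400,300)),cv2.resize(t['color'],(400,300))]),'w5.png'); P=cloud(s); c=s['color'].astype(int)
k=(c[...,2]>c[...,0]+50)&(c[...,2]>c[...,1]+30)&(P[...,2]>.09)
m=P[k].mean(0);print(k.sum(),m,'flag dir',np.degrees(np.arctan2(m[1]-.113,m[0]-.6)),'target',np.degrees(np.arctan2(.308-.113,.679-.6)))
E
```

```text
20.25 [0.60043733 0.11266208 0.18144298] [-3.14152555e+00  1.71353522e-05  2.76451162e+00] 0.013951323996910854 0.0020167238010356083
892 [0.62097344 0.16862759 0.12319353] flag dir 69.34190117961471 target 67.945742289597
```

View pics/w5.png

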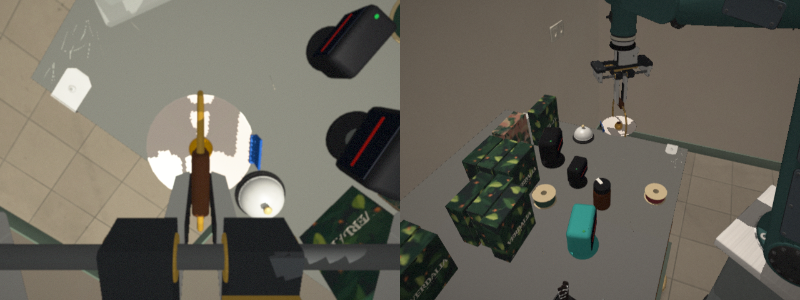

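The picture shows the flag at (256,152) pointing to the large black scanner at (370,145), with the ball centred at (201,148). The bell stands well below the dish. I'm handing in.

```bash
python3 -c "
from bench import robot
print(robot.close_job())"
```

```text
the job is handed in; nothing more can be done
None
```

The job is handed in, with no verdict returned: the jar's label faces the large black scanner to within about 2° and the jar is let go. The dish is held still and level about 90 mm up, its flag within about 2° of the scanner and the ball in the middle.

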